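Seat the blue tube carrier in the swinging centrifuge cup and check that it rocks

TASK

Pick up the blue tube carrier by its stem, lower it upright into the blue-rimmed swinging cup until it sits fully home in the taper, and only then let go. Then nudge its stem sideways with the fingers, across the cup's pivot pins, so that cup and carrier rock over together by clearly more than ten degrees, and draw back so that they swing level again by themselves. Leave the orange carrier, which does not fit, where it stands.

Things in the scene. Friction and masses are not known exactly. Their poses are not given: they have to be found in the camera images.
- blue_carrier: Blue conical tube carrier, loose, 0.3 kg, upright on its small end on the bench. Cone 36 mm high, diameter 36 at the foot, 64 at the top, then a flange of diameter 68, 4 thick, then an upright bare metal stem of diameter 16, from 40 to 95 mm above the foot, to grasp from above. Origin: centre of the foot, z up the stem; round, yaw is free.
- orange_carrier: Orange tube carrier of the same make but wider, loose: foot diameter 60 mm, flange 88, same height and stem. It does not fit the cup. Origin: centre of the foot, z up.
- cup_seat (a point): Where the blue carrier's origin lies when home in the cup, 44 mm above the bench if level; tilts with the cup. z up the cup's axis, y along the pivot pins, x the rocking direction. Steel cup, blue rim, mouth 61 mm wide 76 above the bench, centres the carrier from 10 mm off; its stem then spans 84 to 139 above the bench. Fixed stand: uprights 78 high at y 46 to 58 either side, base 130 x 150 mm.
- cup (a joint): Rocking angle of the cup about its pivot pins (70 mm above the bench), rad: 0 level, positive tips cup and stem towards cup_seat's +x, stops at -0.6 and 0.6. Hangs freely, swings back level in about a second; some 1 N sideways on the stem rocks it: 15 mm of push at mid-stem is about 0.3 rad.
There are look-alikes about, which are no part of the job. There is more than one size of the part that bears cup_seat; the job needs the largest.

How it is judged:
On the way, in this order (a step that is already met when the one before it is completed fails the run):
1. the blue carrier is lowered into the cup while held: within 20 degrees of the cup's axis, within 12 mm of it sideways and at most 15 mm above home (contact force between the fingers and blue_carrier above 0.5 N and horizontal distance between blue_carrier and cup_seat below 0.012 m and z of blue_carrier in the frame of cup_seat between -0.008 and 0.015 m and angle between the z axis of blue_carrier and the z axis of cup_seat, either way round below 0.35 rad), for 0.05 s.
2. the blue carrier sits home in the cup, within 5 mm and 10 degrees, untouched by the fingers, the cup level within 0.1 rad (contact force between the fingers and blue_carrier below 0.1 N and distance between blue_carrier and cup_seat below 0.005 m and angle between the z axis of blue_carrier and the z axis of cup_seat, either way round below 0.175 rad and value of joint cup between -0.1 and 0.1 rad), for 0.1 s.
3. cup and seated carrier are rocked together at least 0.16 rad (9 degrees) to either side by the fingers ((value of joint cup above 0.16 rad or value of joint cup below -0.16 rad) and contact force between the fingers and blue_carrier above 0.05 N and distance between blue_carrier and cup_seat below 0.008 m and angle between the z axis of blue_carrier and the z axis of cup_seat, either way round below 0.2 rad).
At the end, for the whole second after the job is handed in: The blue carrier sits home in the cup (within 5 mm of the seat and 10 degrees of its axis), the cup has swung back level within 0.1 rad, the carrier is released and at rest, and the orange carrier is within 30 mm of where it stood (distance between blue_carrier and cup_seat below 0.005 m and angle between the z axis of blue_carrier and the z axis of cup_seat, either way round below 0.175 rad and value of joint cup between -0.1 and 0.1 rad and linear speed of blue_carrier below 0.03 m/s and distance of orange_carrier from where it was at the start of the episode below 0.03 m); the robot touches nothing.
It fails at once if the orange carrier is moved by more than 30 mm (distance of orange_carrier from where it was at the start of the episode above 0.03 m).
It also fails if it takes over 51 s, if anything falls off the work surface, if the arm or the gripper's body presses on something with over 40 N, if the wrist force passes 120 N, or if a joint passes its speed limit or range.

ROBOT

A 6-joint arm with a two-finger parallel gripper is mounted at the origin on the work surface. World frame = base frame: x ahead of the robot, y to its left, z up, the work surface at z = 0. Lengths are in m, angles in rad, forces in N, time in s.
With the tool pointing down it reaches from about 0.375 to 0.9 m from the base axis. Payload 3.1 kg.
Tool frame: the origin (TCP) lies on the front face of the gripper's body, between the roots of the fingers; the fingertips stand 73 mm ahead of it and the grasp point (between the pads) lies 54 mm ahead of it (manip.finger_overhang is the distance from the TCP to the fingertips, in m); z points along the fingers, y is the direction in which the jaws open and shut (so a half turn about z gives the same grasp; the last joint's range is limited). The gripper opens to 85 mm and grips with 20 to 120 N. Pads are 22 mm wide; open, the fingers measure 114 mm over their backs; the gripper's body (76 mm by 85 mm) begins 54 mm behind the grasp point. The pads swing forward as they close: fully open they stand 13 mm farther back than shut.
Start: joints at [-1.28, 0.527, 1.433, -0, 1.181, -0.178], TCP at [0.283, -0.557, 0.304] pointing down, gripper open.
Joint ranges: [-3.08, 3.08], [-0.75, 2.2], [0.22, 2.44], [-1.43, 4.57], [0, 2.65], [-2.85, 2.85]. Speed limits (rad/s): [2.79, 2.79, 3.14, 3.14, 3.14, 3.14].

INTERFACE

Orientations are given as a unit quaternion [x, y, z, w].
In Python, from station import manip gives the robot as it stands.
- The arm moves only by the tool apply_moves, never from a script. Its argument "increments" is a list that holds one entry, the list of rows, each a list of 4 numbers: the shift along the tool's x, y, z in m, then the turn about the tool's z in degrees. In form: [[[dx, dy, dz, spin], ...]]. A call has 1 to 5 rows; each row shifts and turns the pose as measured when the row begins, along the tool's axes as they then stand; what a row does not reach is not made up. A row lasts 1/10 s, in which the tool goes at most 50 mm and 8.59 degrees, less where a joint would pass 70% of its speed; a pose out of reach is approached as far as the arm can. A call with a gripper value outside its range is refused whole. "fingers" is the opening, from 0 (shut) to 1 (fully open), set as the call begins (left out, the last holds). The fingers move at their own pace and stop on an object; "newtons" is the grip in N (left out, the last holds). Time passes only in rows, so rows that do not move let the fingers close. It gives the time, the measured TCP pose, the force and the opening at its end, in the units of the state.
- manip.sense(): the state, without advancing time (a new reading comes with each control period).
- manip.snapshot(name): name is "side" or "top"; returns (picture, depth): 384x512x3 uint8, red, green, blue; 384x512 float32, m along the optical axis (not along the pixel's ray), 0 where there is no reading.
- manip.camera_model(name): a dict with "mtx" (3x3 intrinsics, pixels), "R" (3x3) and "t" (3): a world point X has camera coordinates R X + t. Camera axes: x right, y down, z forward; pixel columns grow to the right and rows downward; lengths in m; the calibration is good to about 2 mm. A picture is of the moment at which its call begins. camera_model takes no time and is no camera call.
- manip.sign_off(): hands the job in, once; it reports no verdict.
The state is a dict: "t": time; "q": joint angles; "qd": joint speeds; "tau": joint torques, N m; "tcp_pos": TCP position; "tool_rot": TCP orientation; "force": force on the tool from outside, world axes, zero at the start; "ft_torque": the same for the moment, N m; "finger_gap": opening from 0.0 (shut) to 1.0 (fully open).
Only numpy, scipy, OpenCV 4.12 (cv2) and the standard library are available. Lean on these libraries where they do the work, as an engineer would, in place of code of your own. Each camera call takes 0.05 s, during which the arm holds its last target.

## Working session

There is one attempt and no reset: what is moved stays moved. The work goes in short steps, Python scripts to look and compute and a tool call to move; the robot and the scene stay as the last step left them, time stands still between calls to the robot, and variables do not carry over. Pictures are saved under pics/ and viewed, and the job is handed in when it is done.

Besides the shell and the picture viewer there is one more tool, called after ">>>" as a command line: name --argument value ..., lists and objects as JSON in quotes. apply_moves: Moves the arm, as the interface text tells. Its arguments: {"type":"object","properties":{"increments":{"type":"array","items":{"type":"array","items":{"type":"array","items":{"type":"number"}}}},"fingers":{"type":"number"},"newtons":{"type":"number"}},"required":["increments"]}

```bash
ls; mkdir -p pics; python3 - <<'E'
from station import manip
import cv2,numpy as np
for n in("side","top"):
    p,d=manip.snapshot(n); cv2.imwrite(f"pics/{n}0.png",p[:,:,::-1]); np.savez(f"{n}0.npz",p=p,d=d)
    m=manip.camera_model(n); print(n,m)
s=manip.sense(); print(s, manip.finger_overhang)
E
```

```text
pics
side {'mtx': array([[425.35210036,   0.        , 265.08045739],
       [  0.        , 425.35210036, 185.01818196],
       [  0.        ,   0.        ,   1.        ]]), 'R': array([[-0.98410139, -0.1775425 ,  0.0048084 ],
       [-0.13656626,  0.73911004, -0.65959533],
       [ 0.11355227, -0.64976535, -0.75160553]]), 't': array([0.48800531, 0.12141865, 0.94729639])}
top {'mtx': array([[375.68208323,   0.        , 254.75763095],
       [  0.        , 375.68208323, 193.2204719 ],
       [  0.        ,   0.        ,   1.        ]]), 'R': array([[-0.00501638, -0.99908168,  0.04255153],
       [-0.99768489,  0.00211433, -0.06797339],
       [ 0.067821  , -0.042794  , -0.99677931]]), 't': array([-0.01168314,  0.49230526,  0.70251624])}
{'t': 0.1, 'q': array([-1.27951445e+00,  5.28362518e-01,  1.43377648e+00,  3.47637489e-06,
        1.18139276e+00, -1.78501295e-01]), 'qd': array([ 0.00049444, -0.00256856, -0.00239764, -0.00097774, -0.00109895,
        0.00028136]), 'tau': array([ 4.77833316e-05, -4.43305242e+01, -1.78585732e+01, -3.16531468e-04,
        3.90376095e-03,  1.66037313e-05]), 'tcp_pos': array([ 0.28281263, -0.55678901,  0.30303716]), 'tool_rot': array([ 9.72539276e-01,  2.32736797e-01, -5.30395362e-05, -9.68102404e-04]), 'force': array([0.24809571, 0.71110719, 0.41071114]), 'ft_torque': array([ 0.02374205,  0.02629508, -0.01062289]), 'finger_gap': 1.0010633245712983} 0.0726
```

View pics/side0.png

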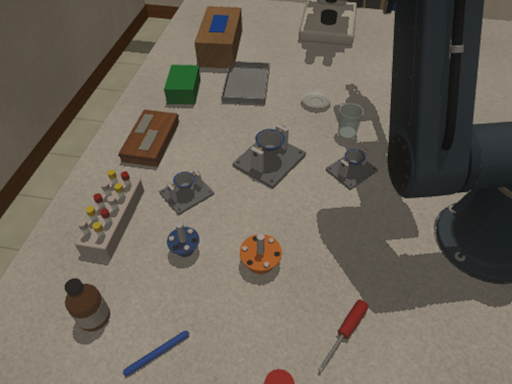

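View pics/top0.png

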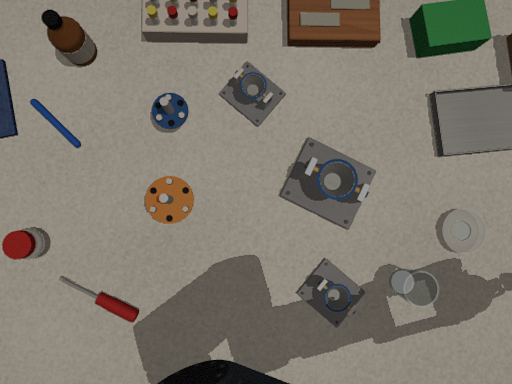

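Candidates for the cup in the top view are (253,85) small, (337,180) largest, and (335,295) small. For the carrier they are blue (170,110) and orange (168,199). I choose the cup at (337,180) and the carrier at (170,110), and will check both in crops and measure them.

```bash
cat > h.py <<'E'
import numpy as np,cv2
from station import manip
def ray(n,uv,z):
    m=manip.camera_model(n);K,R,t=m["mtx"],m["R"],m["t"]
    C=-R.T@t; d=R.T@np.linalg.solve(K,[uv[0],uv[1],1.])
    return C+d*(z-C[2])/d[2]
def proj(n,X):
    m=manip.camera_model(n); c=m["R"]@np.asarray(X)+m["t"]; c=m["mtx"]@c; return c[:2]/c[2]
def cloud(n,d):
    m=manip.camera_model(n);K,R,t=m["mtx"],m["R"],m["t"]
    v,u=np.mgrid[:d.shape[0],:d.shape[1]]
    P=np.stack([(u-K[0,2])/K[0,0]*d,(v-K[1,2])/K[1,1]*d,d],-1)
    return (P-t)@R
E
python3 - <<'E'
from h import *
for n in("top","side"):
    z=np.load(f"{n}0.npz");p,d=z["p"],z["d"]
    hsv=cv2.cvtColor(p,cv2.COLOR_RGB2HSV)
    bl=cv2.inRange(hsv,(100,110,40),(125,255,255)); og=cv2.inRange(hsv,(5,150,100),(18,255,255))
    X=cloud(n,d)
    for nm,mk in(("blue",bl),("orange",og)):
        k,l,s,c=cv2.connectedComponentsWithStats(mk)
        for i in range(1,k):
            if s[i,4]>25:
                q=X[(l==i)&(d>0)]
                print(n,nm,c[i].round(1),s[i],np.median(q,0).round(3),q.max(0).round(3)-q.min(0).round(3))
t=cv2.imread("pics/top0.png")
a=cv2.resize(t[65:155,125:215],(400,400),interpolation=2)
b=cv2.resize(t[130:235,275:380],(400,400),interpolation=2)
cv2.imwrite("pics/crop1.png",np.hstack([a,b]))
s=cv2.imread("pics/side0.png")
a=cv2.resize(s[215:265,158:208],(400,400),interpolation=2)
b=cv2.resize(s[115:190,230:305],(400,400),interpolation=2)
cv2.imwrite("pics/crop2.png",np.hstack([a,b]))
E
```

```text
top blue [  5.1 105.6] [  0  60  16  77 556] [0.656 0.463 0.012] [0.148 0.033 0.01 ]
top blue [252.2  85.2] [240  73  26  25 103] [ 0.691 -0.006  0.053] [0.053 0.049 0.045]
top blue [170.6 111.6] [152  93  36  35 621] [0.642 0.14  0.04 ] [0.066 0.065 0.023]
top blue [ 54.9 122.2] [ 31  99  50  48 429] [0.63  0.368 0.013] [0.092 0.092 0.02 ]
top blue [336.4 179.7] [317 159  41  41 279] [ 0.511 -0.156  0.078] [0.074 0.086 0.07 ]
top blue [336.9 296.4] [324 284  27  28 122] [ 0.304 -0.159  0.053] [0.049 0.054 0.049]
top orange [309.    2.1] [290   0  40   6 141] [ 0.864 -0.12   0.035] [0.014 0.077 0.006]
top orange [374.2   3.6] [370   0   9   9  54] [ 0.863 -0.25   0.035] [0.017 0.017 0.006]
top orange [294.3  17.1] [290  11  10  14 113] [ 0.833 -0.092  0.035] [0.027 0.018 0.005]
top orange [344.6  26.5] [ 291   10   89   29 1310] [ 0.812 -0.198  0.035] [0.059 0.174 0.007]
top orange [169.3 199.4] [ 145  176   49   47 1403] [0.479 0.143 0.04 ] [0.085 0.087 0.04 ]
side blue [218.4  23.2] [209  15  19  17 241] [ 0.771 -0.659  0.091] [0.056 0.115 0.008]
side blue [191.1 239.3] [185 227  14  24 119] [0.629 0.14  0.038] [0.036 0.054 0.008]
side blue [174.5 242.6] [168 230  17  23 112] [0.664 0.158 0.038] [0.045 0.052 0.007]
side blue [155.1 352.8] [124 331  64  44 472] [0.631 0.372 0.011] [0.092 0.093 0.02 ]
side orange [158.4 120.2] [147 112  24  19 218] [ 0.832 -0.223  0.032] [0.04  0.084 0.009]
side orange [160.9 137.3] [148 114  28  43 262] [ 0.801 -0.152  0.032] [0.024 0.172 0.009]
side orange [132. 145.] [125 134  15  20  60] [ 0.865 -0.114  0.033] [0.016 0.075 0.007]
side orange [140.2 152.7] [135 150  12   6  46] [ 0.834 -0.093  0.032] [0.029 0.017 0.007]
side orange [260.3 253.9] [240 235  42  36 899] [0.477 0.152 0.039] [0.089 0.111 0.046]
```

View pics/crop1.png

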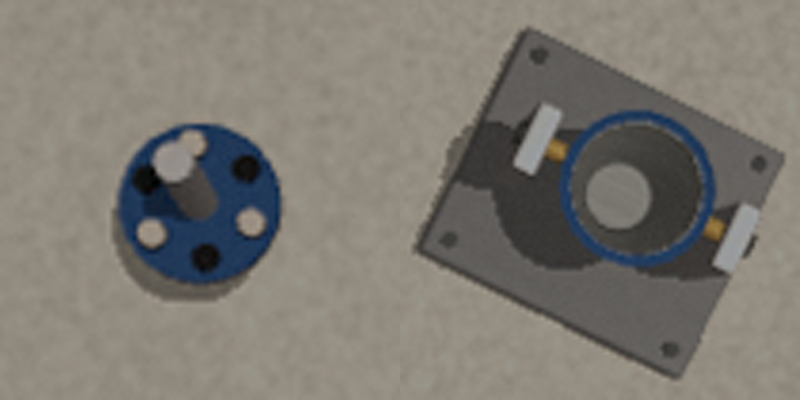

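View pics/crop2.png

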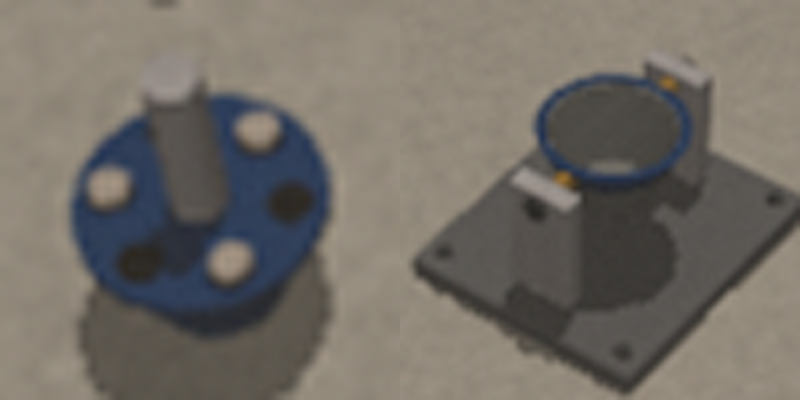

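```bash
python3 - <<'E'
from h import *
z=np.load("top0.npz");p,d=z["p"],z["d"]
hsv=cv2.cvtColor(p,cv2.COLOR_RGB2HSV)
bl=cv2.inRange(hsv,(100,90,30),(125,255,255))
def big(mk,box):
    m=np.zeros_like(mk);x0,y0,x1,y1=box;m[y0:y1,x0:x1]=mk[y0:y1,x0:x1]
    pts=cv2.findNonZero(m); return cv2.fitEllipse(cv2.convexHull(pts)),cv2.minEnclosingCircle(pts)
f=big(bl,(145,85,195,135));r=big(bl,(310,150,365,210));o=big(cv2.inRange(hsv,(5,150,100),(18,255,255)),(140,170,200,228))
print(f);print(r)
print("flange",[ray("top",np.array(c[0])+0.,.040).round(4) for c in f],"stemtop",ray("top",(163.7,100.8),.095).round(4))
print("orange",ray("top",o[1][0],.04))
print("rim",[ray("top",c[0],.076).round(4) for c in r])
for (n,ps) in (("top",[(311.3,166),(363,192)]),("side",[(230+145*.1875,115+190*.1875),(230+280*.1875,115+68*.1875)])):
    a,b=[ray(n,q,.078) for q in ps]; dd=b-a; print(n,a.round(4),b.round(4),((a+b)/2).round(4),np.linalg.norm(dd),np.degrees(np.arctan2(dd[1],dd[0])))
# side: blue rim / stem
z=np.load("side0.npz");p=z["p"]
print("side stem top",ray("side",(158+172/8-.4,215+75/8-.4),.095).round(4))
hsv=cv2.cvtColor(p,cv2.COLOR_RGB2HSV);bl=cv2.inRange(hsv,(100,80,30),(128,255,255))
f=big(bl,(160,220,205,258));r=big(bl,(245,125,295,160))
print("side flange",[ray("side",c[0],.038).round(4) for c in f],"rim",[ray("side",c[0],.076).round(4) for c in r],r)
from scipy.spatial.transform import Rotation as R
s=manip.sense();print(R.from_quat(s["tool_rot"]).as_matrix().round(4))
E
```

```text
(((169.55467224121094, 110.38865661621094), (35.23675537109375, 35.692047119140625), 103.05735778808594), ((169.61459350585938, 110.489013671875), 17.961206436157227))
(((336.8138732910156, 179.1421356201172), (40.232666015625, 41.236141204833984), 136.20164489746094), ((336.6276550292969, 179.4574432373047), 20.776702880859375))
flange [array([0.6458, 0.1457, 0.04  ]), array([0.6456, 0.1456, 0.04  ])] stemtop [0.6464 0.1457 0.095 ]
orange [0.4788918  0.14508414 0.04      ]
rim [array([ 0.513 , -0.1571,  0.076 ]), array([ 0.5125, -0.1568,  0.076 ])]
top [ 0.5363 -0.1114  0.078 ] [ 0.4899 -0.2031  0.078 ] [ 0.5131 -0.1572  0.078 ] 0.10277730873079316 -116.82764963128571
side [ 0.5349 -0.1073  0.078 ] [ 0.4877 -0.2002  0.078 ] [ 0.5113 -0.1538  0.078 ] 0.10417377149224466 -116.91721453647976
side stem top [0.6456 0.1457 0.095 ]
side flange [array([0.6464, 0.1464, 0.038 ]), array([0.6463, 0.1465, 0.038 ])] rim [array([ 0.5129, -0.1558,  0.076 ]), array([ 0.5132, -0.1552,  0.076 ])] (((269.640380859375, 138.8573760986328), (20.19504737854004, 28.160022735595703), 91.89205169677734), ((269.5, 139.0), 13.82941722869873))
[[ 8.917e-01  4.527e-01 -6.000e-04]
 [ 4.527e-01 -8.917e-01  1.900e-03]
 [ 3.000e-04 -1.900e-03 -1.000e+00]]
```

The crops confirm the choice. The left crops show the blue flanged carrier with a bare stem, and the right crops show the biggest cup, with a blue rim, white uprights and gold pins. The two views agree within 2 mm: carrier (0.646, 0.146), cup (0.513, -0.1565), pin axis at 63° in world. I'll turn the jaws so they open along the rocking direction (-26.8°), then travel.

>>> apply_moves --increments '[[[0,0,0,-7.3],[0,0,0,-7.3],[0,0,0,-7.3],[0,0,0,-7.3],[0,0,0,-7.3]]]' --fingers 1 --newtons 40

```text
t: 0.6
tcp_pos: [0.2823, -0.5551, 0.2999]
tool_rot: [0.844, 0.536, 0.001, -0.004]
force: [-1.1, 0.1, 0.2]
finger_gap: 1.001
```

```bash
cat > go.py <<'E'
import sys
from h import *
from scipy.spatial.transform import Rotation as R
s=manip.sense();M=R.from_quat(s["tool_rot"]).as_matrix()
tgt=np.array([float(a) for a in sys.argv[1:4]])
ye=np.degrees(np.arctan2(M[1,1],M[0,1]))
print("t",round(s["t"],2),"tcp",s["tcp_pos"].round(4),"todo_tool",(M.T@(tgt-s["tcp_pos"])).round(4),"yaw_y",ye.round(2),"spin",(ye+26.8).round(2),"tilt",M[:2,2].round(4),"F",s["force"].round(2),"gap",round(s["finger_gap"],3),"q",s["q"].round(2))
E
python3 go.py 0.646 0.1457 0.24
```

```text
t 0.6 tcp [ 0.2823 -0.5551  0.2999] todo_tool [0.7885 0.0316 0.0649] yaw_y -25.16 spin 1.64 tilt [-0.0025  0.0084] F [-1.06  0.06  0.24] gap 1.001 q [-1.28  0.53  1.44  0.    1.18 -0.84]
```

>>> apply_moves --increments '[[[0.048,0.002,0,1.6],[0.048,0.002,0,0],[0.048,0.002,0,0],[0.048,0.002,0,0],[0.048,0.002,0,0]]]'

```text
t: 1.1
tcp_pos: [0.3982, -0.3448, 0.2982]
tool_rot: [0.854, 0.52, 0.0, -0.004]
force: [1.4, -0.2, -0.6]
finger_gap: 1.002
```

>>> apply_moves --increments '[[[0.048,0.002,0,0],[0.048,0.002,0,0],[0.048,0.002,0,0],[0.048,0.002,0,0],[0.048,0.002,0,0]]]'

```text
t: 1.6
tcp_pos: [0.5199, -0.1267, 0.2981]
tool_rot: [0.855, 0.519, -0.0, -0.005]
force: [1.8, -0.3, -0.2]
finger_gap: 1.002
```

```bash
python3 go.py 0.646 0.1457 0.24
```

```text
t 1.6 tcp [ 0.5199 -0.1267  0.2981] todo_tool [ 0.2995 -0.0133  0.0597] yaw_y -27.47 spin -0.67 tilt [-0.0054  0.0086] F [ 1.84 -0.33 -0.22] gap 1.002 q [-0.45  0.42  1.66  0.01  1.07  0.03]
```

>>> apply_moves --increments '[[[0.048,-0.002,0,-0.7],[0.048,-0.002,0,0],[0.048,-0.002,0,0],[0.048,-0.002,0,0],[0.048,-0.003,0,0]]]'

```text
t: 2.1
tcp_pos: [0.621, 0.102, 0.2976]
tool_rot: [0.851, 0.525, -0.001, -0.006]
force: [1.2, 0.0, 0.6]
finger_gap: 1.002
```

>>> apply_moves --increments '[[[0.03,-0.002,0.02,0],[0.01,0,0.02,0],[0,0,0,0]]]'

```text
t: 2.4
tcp_pos: [0.6386, 0.1482, 0.256]
tool_rot: [0.849, 0.528, 0.0, -0.006]
force: [-1.1, -1.7, -0.1]
finger_gap: 1.001
```

```bash
python3 go.py 0.646 0.1457 0.24
```

```text
t 2.4 tcp [0.6386 0.1482 0.256 ] todo_tool [0.0009 0.0078 0.016 ] yaw_y -26.2 spin 0.6 tilt [-0.0057  0.01  ] F [-1.09 -1.68 -0.1 ] gap 1.001 q [0.05 0.62 1.39 0.01 1.13 0.51]
```

>>> apply_moves --increments '[[[0.001,0.008,0.016,0.6],[0,0,0,0]]]'

```text
t: 2.6
tcp_pos: [0.6455, 0.1455, 0.2395]
tool_rot: [0.851, 0.524, -0.001, -0.006]
force: [-0.7, -0.1, -0.1]
finger_gap: 1.001
```

```bash
python3 go.py 0.646 0.1457 0.130; python3 - <<'E'
from h import *
o=[]
for n in("side","top"):
    p,d=manip.snapshot(n); o.append(p[:,:,::-1])
a=cv2.resize(o[0][150:300,110:260],(400,400),interpolation=2);b=cv2.resize(o[1][35:185,95:245],(400,400),interpolation=2)
cv2.imwrite("pics/pre.png",np.hstack([a,b]))
E
```

```text
t 2.6 tcp [0.6455 0.1455 0.2395] todo_tool [-1.000e-04  1.600e-03  1.095e-01] yaw_y -26.74 spin 0.06 tilt [-0.0081  0.0093] F [-0.7  -0.1  -0.11] gap 1.001 q [0.05 0.65 1.39 0.01 1.11 0.51]
```

View pics/pre.png

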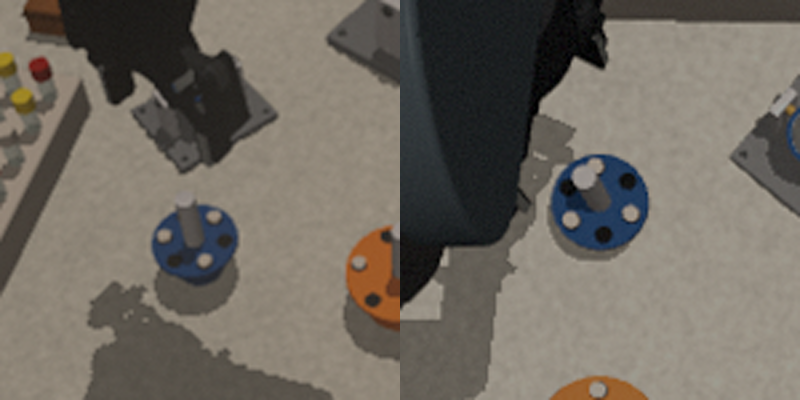

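```bash
python3 - <<'E'
from h import *
s=manip.sense();M=cv2.Rodrigues(np.zeros(3))[0]
from scipy.spatial.transform import Rotation as R
M=R.from_quat(s["tool_rot"]).as_matrix()
for y in(-.0425,0.,.0425):
    for n in("side","top"):
        q=proj(n,s["tcp_pos"]+M@[0,y,.06]); o=np.array([110,150] if n=="side" else [95,35])
        print(n,y,q.round(1),((q-o)*400/150).round(0))
E
```

```text
side -0.0425 [188.5 207.2] [209. 152.]
top -0.0425 [138.2 107.5] [115. 193.]
side 0.0 [171.8 196.4] [165. 124.]
top 0.0 [151.7  82.6] [151. 127.]
side 0.0425 [155.8 186.1] [122.  96.]
top 0.0425 [165.  58.] [187.  61.]
```

Predicted fingertip pixels (209,152) and (122,96) match the side crop, where the tips show at about (210,160) and (120,98), so the gripper is centred over the stem. Now I descend.

>>> apply_moves --increments '[[[0,0.0015,0.03,0],[0,0,0.03,0],[0,0,0.025,0],[0,0,0.02,0],[0,0,0,0]]]'

```text
t: 3.2
tcp_pos: [0.6514, 0.1422, 0.1444]
tool_rot: [0.853, 0.522, 0.007, -0.001]
force: [-1.0, -0.2, 0.0]
finger_gap: 1.0
```

```bash
python3 go.py 0.646 0.1457 0.130
```

```text
t 3.2 tcp [0.6514 0.1422 0.1444] todo_tool [ 0.0005 -0.0065  0.0144] yaw_y -27.0 spin -0.2 tilt [0.0112 0.0102] F [-1.03 -0.18  0.02] gap 1.0 q [0.04 0.77 1.44 0.01 0.91 0.51]
```

>>> apply_moves --increments '[[[0,-0.0065,0.014,0],[0,0,0,0]]]'

```text
t: 3.4
tcp_pos: [0.647, 0.1442, 0.1336]
tool_rot: [0.853, 0.522, 0.009, -0.0]
force: [-0.8, 0.0, -0.1]
finger_gap: 0.995
```

```bash
python3 go.py 0.646 0.1457 0.130
```

```text
t 3.4 tcp [0.647  0.1442 0.1336] todo_tool [ 0.0008 -0.0016  0.0036] yaw_y -27.09 spin -0.29 tilt [0.0152 0.0103] F [-0.75  0.02 -0.05] gap 0.995 q [0.05 0.78 1.46 0.01 0.88 0.51]
```

>>> apply_moves --increments '[[[0.001,-0.002,0.004,0],[0,0,0,0]]]'

```text
t: 3.6
tcp_pos: [0.6479, 0.1456, 0.1334]
tool_rot: [0.853, 0.522, 0.012, 0.001]
force: [-0.4, 1.4, -0.6]
finger_gap: 0.994
```

>>> apply_moves --increments '[[[0,0,0,0],[0,0,0,0],[0,0,0,0],[0,0,0,0],[0,0,0,0]]]' --fingers 0 --newtons 40

```text
t: 4.1
tcp_pos: [0.6497, 0.1456, 0.1369]
tool_rot: [0.853, 0.521, 0.014, 0.002]
force: [-2.3, -0.0, 4.2]
finger_gap: 0.172
```

```bash
python3 go.py 0.646 0.1457 0.130
```

```text
t 4.1 tcp [0.6497 0.1456 0.1369] todo_tool [-0.0017 -0.0035  0.0068] yaw_y -27.14 spin -0.34 tilt [0.0269 0.0109] F [-2.29 -0.01  4.23] gap 0.172 q [0.05 0.78 1.46 0.01 0.88 0.52]
```

>>> apply_moves --increments '[[[0,0,-0.01,0],[0,0,-0.015,0],[0,0,-0.015,0]]]'

```text
t: 4.4
tcp_pos: [0.6461, 0.145, 0.1754]
tool_rot: [0.853, 0.522, 0.01, 0.0]
force: [0.6, 0.5, -2.3]
finger_gap: 0.17
```

```bash
python3 go.py 0.5128 -0.1565 0.28
```

```text
t 4.4 tcp [0.6461 0.145  0.1754] todo_tool [-0.3272  0.02   -0.1101] yaw_y -27.13 spin -0.33 tilt [0.0179 0.0103] F [ 0.65  0.55 -2.29] gap 0.17 q [0.05 0.72 1.45 0.01 0.95 0.52]
```

>>> apply_moves --increments '[[[0,0,-0.025,-0.3],[0,0,-0.025,0],[-0.02,0.001,-0.025,0],[-0.04,0.003,0,0],[-0.04,0.003,0,0]]]'

```text
t: 4.9
tcp_pos: [0.608, 0.0543, 0.2601]
tool_rot: [0.85, 0.527, 0.016, 0.003]
force: [-0.3, -0.6, -3.4]
finger_gap: 0.169
```

>>> apply_moves --increments '[[[-0.04,0.003,0,0],[-0.04,0.003,0,0],[-0.04,0.003,0,0],[-0.04,0.003,0,0],[-0.02,0.001,0,0]]]'

```text
t: 5.4
tcp_pos: [0.5367, -0.1202, 0.2642]
tool_rot: [0.849, 0.528, 0.019, 0.008]
force: [0.1, 0.1, -3.0]
finger_gap: 0.174
```

```bash
python3 go.py 0.5128 -0.1565 0.24
```

```text
t 5.4 tcp [ 0.5367 -0.1202  0.2642] todo_tool [-0.0438 -0.0062  0.023 ] yaw_y -26.3 spin 0.5 tilt [0.0416 0.0069] F [ 0.12  0.12 -2.96] gap 0.174 q [-0.43  0.47  1.68  0.03  0.95  0.01]
```

>>> apply_moves --increments '[[[-0.03,-0.004,0,0.5],[-0.014,-0.002,0,0],[0,0,0,0],[0,0,0,0]]]'

```text
t: 5.8
tcp_pos: [0.5099, -0.1618, 0.2679]
tool_rot: [0.853, 0.521, 0.021, 0.011]
force: [-0.5, -0.1, -3.3]
finger_gap: 0.173
```

```bash
python3 go.py 0.5128 -0.1565 0.24; python3 - <<'E'
from h import *
o=[]
for n in("side","top"):
    p,d=manip.snapshot(n); np.savez(f"{n}1.npz",p=p,d=d); o.append(p[:,:,::-1])
a=cv2.resize(o[0][50:200,200:350],(400,400),interpolation=2);b=cv2.resize(o[1][100:250,255:405],(400,400),interpolation=2)
cv2.imwrite("pics/over.png",np.hstack([a,b]))
E
python3 go.py 0.5128 -0.1565 0.24
```

```text
t 5.8 tcp [ 0.5099 -0.1618  0.2679] todo_tool [ 0.0054 -0.001   0.0281] yaw_y -27.17 spin -0.37 tilt [0.0472 0.003 ] F [-0.5  -0.06 -3.3 ] gap 0.173 q [-0.53  0.44  1.72  0.03  0.94 -0.07]
t 5.9 tcp [ 0.5103 -0.1613  0.2677] todo_tool [ 0.0047 -0.001   0.0278] yaw_y -27.08 spin -0.28 tilt [0.0472 0.003 ] F [ 0.44  0.21 -3.97] gap 0.174 q [-0.53  0.44  1.72  0.03  0.94 -0.07]
```

View pics/over.png

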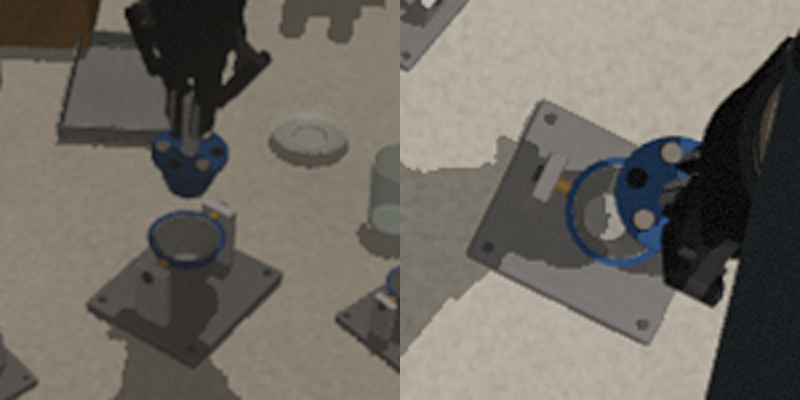

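```bash
cat > rel.py <<'E'
from h import *
from scipy.spatial.transform import Rotation as R
# grasp-time tool pose (t=4.1): rebuild from tilt/yaw
zt=np.array([.0269,.0109,0]);zt[2]=-np.sqrt(1-zt@zt)
a=np.radians(-27.14);y=np.array([np.cos(a),np.sin(a),0]);y-=zt*(y@zt);y/=np.linalg.norm(y);M0=np.stack([np.cross(y,zt),y,zt],1)
T0=np.array([.6497,.1456,.1369])
fr=M0.T@(np.array([.646,.1457,0])-T0); ar=M0.T@[0,0,1.]
def carrier():
    s=manip.sense();M=R.from_quat(s["tool_rot"]).as_matrix();return s["tcp_pos"]+M@fr,M@ar
E
python3 - <<'E'
from rel import *
f,a=carrier();print("fr",fr.round(4),"foot",f.round(4),"axis",a.round(4))
for n in("side","top"):
    print(n,"foot",proj(n,f).round(1),"flange",proj(n,f+.04*a).round(1),"flbot",proj(n,f+.036*a).round(1))
z=np.load("side1.npz");p,d=z["p"],z["d"];hsv=cv2.cvtColor(p,cv2.COLOR_RGB2HSV);bl=cv2.inRange(hsv,(100,90,20),(128,255,255));bl[:,:250]=0;bl[:,292:]=0;bl[:90]=0;bl[127:]=0
print(cv2.boundingRect(bl),cv2.minAreaRect(cv2.findNonZero(bl)))
for r in range(95,127): 
    c=np.nonzero(bl[r])[0]
    if len(c): print(r,c.min(),c.max(),end=" | ")
m=np.ones((34,42,3))
X=cloud("side",d);print()
E
python3 - <<'E'
import cv2
a=cv2.imread("pics/over.png")
import numpy as np
z=np.load("side1.npz")["p"][:,:,::-1]
cv2.imwrite("pics/over2.png",cv2.resize(z[85:160,235:310],(600,600),interpolation=2))
E
```

```text
fr [-0.0046 -0.0059  0.1367] foot [ 0.5094 -0.1623  0.1308] axis [-0.0203  0.008   0.9998]
side foot [271.9 120.2] flange [272.5 106.9] flbot [272.4 108.2]
top foot [348.7 177.9] flange [356.1 175.5] flbot [355.4 175.8]
(257, 98, 28, 18) ((270.5307922363281, 107.25386047363281), (27.41167449951172, 16.744688034057617), 7.125016689300537)
98 264 264 | 99 262 264 | 100 260 280 | 101 259 281 | 102 258 282 | 103 263 283 | 104 264 284 | 105 257 284 | 106 257 284 | 107 257 284 | 108 257 284 | 109 258 284 | 110 258 284 | 111 259 283 | 112 260 282 | 113 261 281 | 114 267 280 | 115 265 270 |
```

View pics/over2.png

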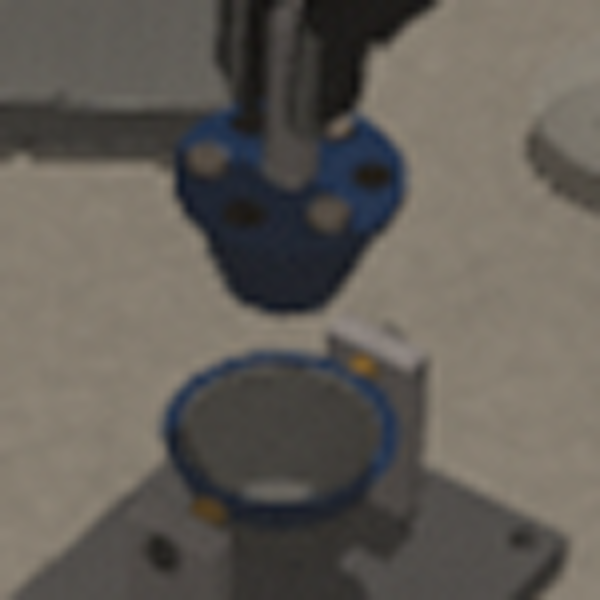

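```bash
python3 - <<'E'
from h import *
print("flange",ray("side",(270.8,106.7),.171),"rim",ray("side",(269.6,138.8),.076))
E
python3 go.py 0.5106 -0.1565 0.23
```

```text
flange [ 0.51246377 -0.16161178  0.171     ] rim [ 0.51306739 -0.15598525  0.076     ]
t 5.9 tcp [ 0.5103 -0.1613  0.2677] todo_tool [ 0.0035 -0.0034  0.0377] yaw_y -27.08 spin -0.28 tilt [0.0472 0.003 ] F [ 0.44  0.21 -3.97] gap 0.174 q [-0.53  0.44  1.72  0.03  0.94 -0.07]
```

>>> apply_moves --increments '[[[0.005,-0.002,0.01,-0.3],[0,0,0.015,0],[0,0,0.01,0],[0,0,0,0]]]'

```text
t: 6.3
tcp_pos: [0.5141, -0.1514, 0.2308]
tool_rot: [0.85, 0.527, 0.021, 0.011]
force: [-0.2, 0.8, -2.6]
finger_gap: 0.172
```

```bash
python3 go.py 0.5106 -0.1565 0.20
```

```text
t 6.3 tcp [ 0.5141 -0.1514  0.2308] todo_tool [-0.0069 -0.0021  0.0306] yaw_y -26.45 spin 0.35 tilt [0.048  0.0041] F [-0.23  0.76 -2.64] gap 0.172 q [-0.51  0.5   1.75  0.04  0.85 -0.07]
```

>>> apply_moves --increments '[[[-0.005,-0.001,0,0],[0,0,0,0]]]'

```text
t: 6.5
tcp_pos: [0.511, -0.1547, 0.23]
tool_rot: [0.849, 0.528, 0.021, 0.01]
force: [-0.8, -0.3, -2.9]
finger_gap: 0.175
```

```bash
python3 go.py 0.5106 -0.1565 0.20; python3 - <<'E'
from h import *
p,d=manip.snapshot("side"); np.savez("side2.npz",p=p,d=d)
cv2.imwrite("pics/over3.png",cv2.resize(p[85:160,235:310,::-1],(600,600),interpolation=2))
E
python3 go.py 0.5106 -0.1565 0.20
```

```text
t 6.5 tcp [ 0.511  -0.1547  0.23  ] todo_tool [-0.0026 -0.0007  0.0299] yaw_y -26.33 spin 0.47 tilt [0.0468 0.0049] F [-0.84 -0.31 -2.89] gap 0.175 q [-0.52  0.5   1.76  0.04  0.85 -0.08]
t 6.55 tcp [ 0.5113 -0.1546  0.2302] todo_tool [-0.0027 -0.001   0.0301] yaw_y -26.35 spin 0.45 tilt [0.0475 0.0049] F [ 0.19 -0.29 -2.85] gap 0.174 q [-0.51  0.5   1.76  0.04  0.85 -0.08]
```

View pics/over3.png

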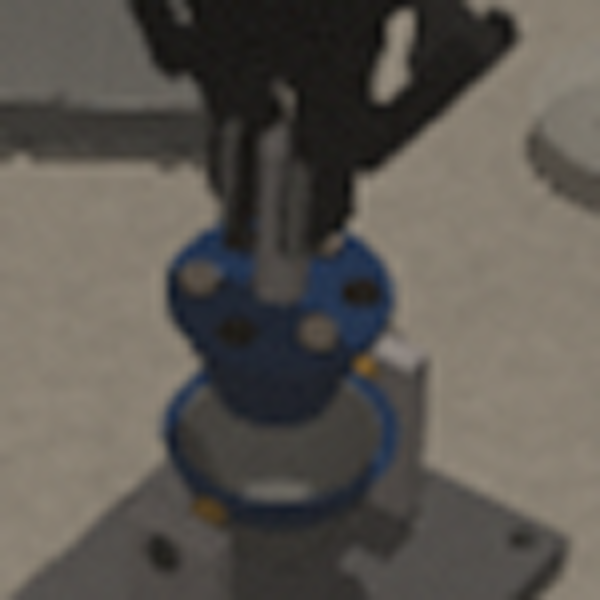

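The carrier hangs centred over the cup in the side crop: flange centre column about 280, rim centre column about 280. I lower in steps.

>>> apply_moves --increments '[[[-0.002,-0.001,0.01,0.4],[0,-0.001,0.01,0],[0,0,0.008,0],[0,0,0,0]]]'

```text
t: 6.95
tcp_pos: [0.5102, -0.1562, 0.2007]
tool_rot: [0.852, 0.524, 0.022, 0.011]
force: [-0.1, -0.8, -2.9]
finger_gap: 0.173
```

```bash
python3 go.py 0.5106 -0.1565 0.181
```

```text
t 6.95 tcp [ 0.5102 -0.1562  0.2007] todo_tool [-0.0006 -0.0003  0.0197] yaw_y -26.85 spin -0.05 tilt [0.0496 0.0037] F [-0.11 -0.82 -2.86] gap 0.173 q [-0.52  0.55  1.78  0.04  0.77 -0.08]
```

>>> apply_moves --increments '[[[0,0,0.006,0],[0,0,0.005,0],[0,0,0.003,0],[0,0,0,0]]]'

```text
t: 7.35
tcp_pos: [0.51, -0.1551, 0.1853]
tool_rot: [0.852, 0.524, 0.022, 0.009]
force: [0.3, 0.2, -2.9]
finger_gap: 0.172
```

```bash
python3 go.py 0.5106 -0.1565 0.181
```

```text
t 7.35 tcp [ 0.51   -0.1551  0.1853] todo_tool [-0.0011  0.001   0.0044] yaw_y -26.86 spin -0.06 tilt [0.0465 0.0064] F [ 0.26  0.17 -2.87] gap 0.172 q [-0.52  0.57  1.79  0.04  0.74 -0.08]
```

>>> apply_moves --increments '[[[-0.001,0,0.003,0],[0,0,0.002,0],[0,0,0,0]]]'

```text
t: 7.65
tcp_pos: [0.51, -0.1548, 0.1829]
tool_rot: [0.852, 0.524, 0.022, 0.009]
force: [-1.5, 0.8, -3.6]
finger_gap: 0.171
```

```bash
python3 go.py 0.5106 -0.1565 0.181; python3 - <<'E'
from h import *
p,d=manip.snapshot("side"); np.savez("side3.npz",p=p,d=d)
cv2.imwrite("pics/in1.png",cv2.resize(p[85:160,235:310,::-1],(600,600),interpolation=2))
E
```

```text
t 7.65 tcp [ 0.51   -0.1548  0.1829] todo_tool [-0.0013  0.0013  0.0019] yaw_y -26.86 spin -0.06 tilt [0.0481 0.0077] F [-1.52  0.83 -3.64] gap 0.171 q [-0.52  0.58  1.8   0.05  0.73 -0.08]
```

View pics/in1.png

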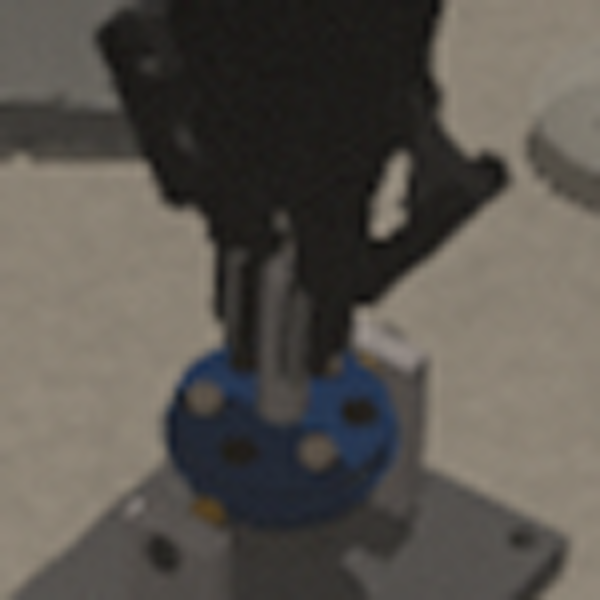

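The carrier is in the cup, with the flange at (282,420) covering the rim, and there is no upward reaction yet. I ease down until the cup takes the weight.

>>> apply_moves --increments '[[[-0.001,0.001,0.003,0],[0,0,0.002,0],[0,0,0,0]]]'

```text
t: 8.0
tcp_pos: [0.5099, -0.1549, 0.1828]
tool_rot: [0.851, 0.524, 0.023, 0.009]
force: [-2.5, -0.7, -3.8]
finger_gap: 0.17
```

```bash
python3 go.py 0.5106 -0.1565 0.181
```

```text
t 8.0 tcp [ 0.5099 -0.1549  0.1828] todo_tool [-0.0011  0.0013  0.0018] yaw_y -26.83 spin -0.03 tilt [0.0479 0.0091] F [-2.55 -0.74 -3.79] gap 0.17 q [-0.52  0.58  1.79  0.05  0.73 -0.09]
```

>>> apply_moves --increments '[[[-0.001,0.001,0.006,0],[0,0,0.004,0],[0,0,0.002,0]]]'

```text
t: 8.3
tcp_pos: [0.5103, -0.1551, 0.181]
tool_rot: [0.851, 0.524, 0.024, 0.009]
force: [-4.0, 2.3, 6.2]
finger_gap: 0.173
```

```bash
python3 go.py 0.5106 -0.1565 0.181
```

```text
t 8.3 tcp [ 0.5103 -0.1551  0.181 ] todo_tool [-0.0011  0.0009  0.    ] yaw_y -26.78 spin 0.02 tilt [0.0493 0.0098] F [-3.97  2.26  6.21] gap 0.173 q [-0.52  0.58  1.8   0.05  0.73 -0.09]
```

>>> apply_moves --increments '[[[0,0,0.005,0],[0,0,0.004,0]]]'

```text
t: 8.5
tcp_pos: [0.5104, -0.1551, 0.1807]
tool_rot: [0.851, 0.525, 0.024, 0.01]
force: [-11.2, 3.8, 32.0]
finger_gap: 0.172
```

```bash
python3 go.py 0.5106 -0.1565 0.181; python3 - <<'E'
from h import *
o=[]
for n in("side","top"):
    p,d=manip.snapshot(n); np.savez(f"{n}4.npz",p=p,d=d); o.append(p[:,:,::-1])
a=cv2.resize(o[0][85:160,235:310],(400,400),interpolation=2);b=cv2.resize(o[1][130:230,285:385],(400,400),interpolation=2)
cv2.imwrite("pics/in2.png",np.hstack([a,b]))
E
```

```text
t 8.5 tcp [ 0.5104 -0.1551  0.1807] todo_tool [-0.0012  0.0008 -0.0003] yaw_y -26.72 spin 0.08 tilt [0.0514 0.0083] F [-11.25   3.75  31.98] gap 0.172 q [-0.52  0.58  1.8   0.05  0.72 -0.09]
```

View pics/in2.png

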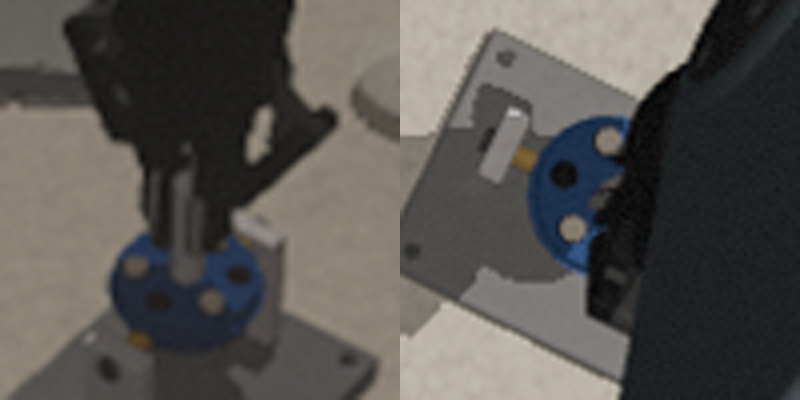

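The carrier bottoms out rigidly: 32 N upward at TCP z 0.1807, against 0.181 expected, and the flange is flush over the rim in both views. I relax the push, then release.

>>> apply_moves --increments '[[[0,0,0,0],[0,0,0,0]]]'

```text
t: 8.8
tcp_pos: [0.5098, -0.1549, 0.182]
tool_rot: [0.851, 0.525, 0.024, 0.01]
force: [-0.2, 1.3, -3.0]
finger_gap: 0.169
```

>>> apply_moves --increments '[[[0,0,0,0],[0,0,0,0],[0,0,0,0]]]' --fingers 0.65

```text
t: 9.1
tcp_pos: [0.5126, -0.1571, 0.1814]
tool_rot: [0.851, 0.524, 0.026, 0.014]
force: [-0.2, 0.7, 0.4]
finger_gap: 0.649
```

```bash
python3 go.py 0.5106 -0.1565 0.181; python3 - <<'E'
from h import *
o=[]
for n in("side","top"):
    p,d=manip.snapshot(n); np.savez(f"{n}5.npz",p=p,d=d); o.append(p[:,:,::-1])
a=cv2.resize(o[0][85:160,235:310],(400,400),interpolation=2);b=cv2.resize(o[1][130:230,285:385],(400,400),interpolation=2)
cv2.imwrite("pics/rel.png",np.hstack([a,b]))
E
```

```text
t 9.1 tcp [ 0.5126 -0.1571  0.1814] todo_tool [-0.0004 -0.002   0.0003] yaw_y -26.75 spin 0.05 tilt [0.0584 0.0036] F [-0.22  0.74  0.42] gap 0.649 q [-0.52  0.58  1.79  0.05  0.72 -0.09]
```

View pics/rel.png

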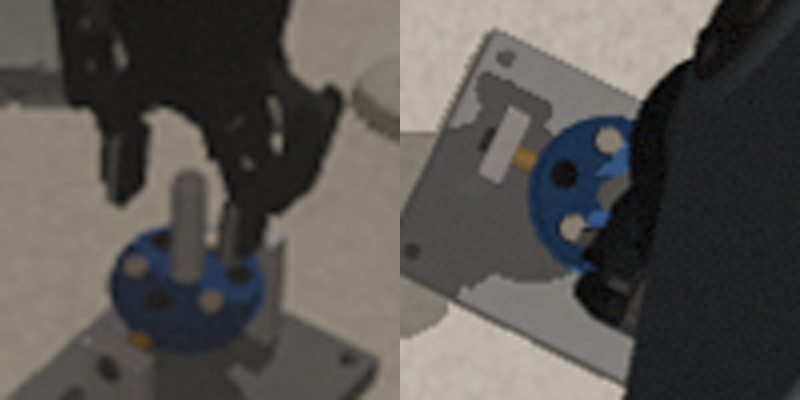

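Released: the side crop shows the stem upright between the open fingers at (188,225), with the flange unchanged. I let it hang briefly and raise 5 mm.

>>> apply_moves --increments '[[[0,-0.002,-0.003,0],[0,0,-0.002,0],[0,0,0,0],[0,0,0,0],[0,0,0,0]]]'

```text
t: 9.7
tcp_pos: [0.5105, -0.1563, 0.1865]
tool_rot: [0.851, 0.524, 0.026, 0.014]
force: [0.6, -0.1, 1.2]
finger_gap: 0.649
```

```bash
python3 go.py 0.5128 -0.1565 0.186
```

```text
t 9.7 tcp [ 0.5105 -0.1563  0.1865] todo_tool [0.0008 0.0021 0.0007] yaw_y -26.75 spin 0.05 tilt [0.0586 0.0035] F [ 0.62 -0.05  1.16] gap 0.649 q [-0.52  0.57  1.8   0.05  0.73 -0.09]
```

>>> apply_moves --increments '[[[0,0.006,0,0],[0,0.006,0,0],[0,0.006,0,0]]]'

```text
t: 10.0
tcp_pos: [0.5272, -0.1646, 0.1875]
tool_rot: [0.851, 0.524, 0.026, 0.014]
force: [0.3, -0.7, 0.5]
finger_gap: 0.652
```

```bash
python3 go.py 0.5105 -0.1563 0.186; python3 - <<'E'
from h import *
p,d=manip.snapshot("side")
cv2.imwrite("pics/n1.png",cv2.resize(p[85:160,235:310,::-1],(400,400),interpolation=2))
E
```

```text
t 10.0 tcp [ 0.5272 -0.1646  0.1875] todo_tool [-0.0001 -0.0187  0.0006] yaw_y -26.74 spin 0.06 tilt [0.058  0.0038] F [ 0.35 -0.67  0.47] gap 0.652 q [-0.52  0.58  1.75  0.05  0.76 -0.09]
```

View pics/n1.png

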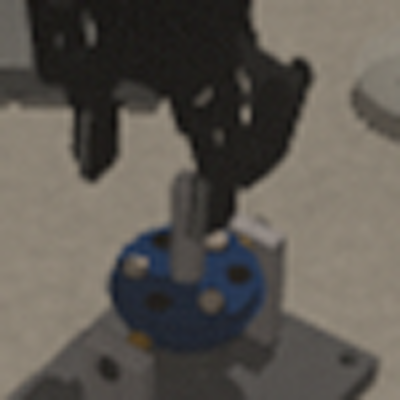

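The right finger is now almost at the stem, next to (205,215), and the carrier is still level. I keep nudging.

>>> apply_moves --increments '[[[0,0.005,0,0],[0,0.005,0,0],[0,0.004,0,0]]]'

```text
t: 10.35
tcp_pos: [0.5413, -0.1717, 0.188]
tool_rot: [0.851, 0.524, 0.026, 0.013]
force: [-0.3, 0.3, -0.5]
finger_gap: 0.651
```

```bash
python3 go.py 0.5105 -0.1563 0.186; python3 - <<'E'
from h import *
p,d=manip.snapshot("side")
cv2.imwrite("pics/n2.png",cv2.resize(p[85:160,235:310,::-1],(400,400),interpolation=2))
E
```

```text
t 10.35 tcp [ 0.5413 -0.1717  0.188 ] todo_tool [-0.0001 -0.0345  0.0003] yaw_y -26.75 spin 0.05 tilt [0.0575 0.0042] F [-0.33  0.27 -0.47] gap 0.651 q [-0.52  0.6   1.71  0.05  0.79 -0.08]
```

View pics/n2.png

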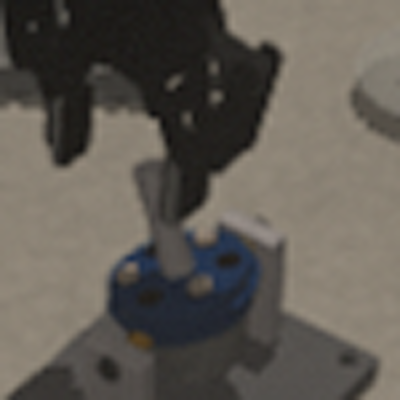

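Cup and carrier have rocked together: the stem top moved from (188,175) to (150,165) in the crop, about 0.3 rad, and the finger is still touching. I draw back to centre.

>>> apply_moves --increments '[[[0,-0.006,0,0],[0,-0.007,0,0],[0,-0.007,0,0],[0,-0.006,0,0],[0,-0.005,0,0]]]'

```text
t: 10.9
tcp_pos: [0.5124, -0.1573, 0.1865]
tool_rot: [0.851, 0.524, 0.026, 0.015]
force: [-0.2, 0.5, -0.0]
finger_gap: 0.648
```

```bash
python3 go.py 0.5100 -0.1563 0.186
```

```text
t 10.9 tcp [ 0.5124 -0.1573  0.1865] todo_tool [-0.0002 -0.0026  0.0003] yaw_y -26.76 spin 0.04 tilt [0.0598 0.0028] F [-0.21  0.48 -0.02] gap 0.648 q [-0.52  0.57  1.79  0.05  0.73 -0.09]
```

>>> apply_moves --increments '[[[0,-0.002,0,0],[0,0,0,0],[0,0,0,0],[0,0,0,0],[0,0,0,0]]]'

```text
t: 11.4
tcp_pos: [0.5099, -0.156, 0.1867]
tool_rot: [0.851, 0.524, 0.026, 0.015]
force: [-0.8, -0.5, -0.2]
finger_gap: 0.65
```

>>> apply_moves --increments '[[[0,0.0005,-0.01,0],[0,0.001,-0.02,0],[0,0.001,-0.025,0],[0,0.001,-0.025,0],[0,0.001,-0.02,0]]]'

```text
t: 11.9
tcp_pos: [0.5071, -0.1581, 0.2893]
tool_rot: [0.851, 0.524, 0.025, 0.012]
force: [0.4, -0.2, 0.4]
finger_gap: 0.65
```

```bash
python3 go.py 0.5100 -0.1563 0.26
```

```text
t 11.9 tcp [ 0.5071 -0.1581  0.2893] todo_tool [0.0021 0.0004 0.0294] yaw_y -26.77 spin 0.03 tilt [0.0545 0.0057] F [ 0.44 -0.22  0.43] gap 0.65 q [-0.53  0.41  1.71  0.04  0.98 -0.08]
```

>>> apply_moves --increments '[[[-0.04,0,0,0],[-0.04,0,0,0],[-0.04,0,0,0],[-0.04,0,0,0],[-0.03,0,0,0]]]'

```text
t: 12.4
tcp_pos: [0.4241, -0.3314, 0.293]
tool_rot: [0.848, 0.529, 0.028, 0.02]
force: [0.5, 0.6, 0.4]
finger_gap: 0.651
```

>>> apply_moves --increments '[[[0,0,0,0],[0,0,0,0],[0,0,0,0],[0,0,0,0],[0,0,0,0]]]'

```text
t: 12.9
tcp_pos: [0.4236, -0.333, 0.2951]
tool_rot: [0.849, 0.527, 0.028, 0.021]
force: [-0.0, 1.4, -0.4]
finger_gap: 0.653
```

```bash
python3 - <<'E'
from h import *
o=[]
for n in("side","top"):
    p,d=manip.snapshot(n); np.savez(f"{n}6.npz",p=p,d=d); o.append(p[:,:,::-1])
a=cv2.resize(o[0][85:160,235:310],(400,400),interpolation=2);b=cv2.resize(o[1][130:230,285:385],(400,400),interpolation=2)
cv2.imwrite("pics/fin.png",np.hstack([a,b])); cv2.imwrite("pics/fintop.png",o[1])
# predicted home marks
S=np.array([.5128,-.1565,.044])
for n,off,sc in(("side",(235,85),400/75),("top",(285,130),4)):
    print(n,"flange",((proj(n,S+[0,0,.04])-off)*sc).round(0),"stemtop",((proj(n,S+[0,0,.095])-off)*sc).round(0))
p=o[1][:,:,::-1];hsv=cv2.cvtColor(p,cv2.COLOR_RGB2HSV);m=cv2.inRange(hsv,(5,150,100),(18,255,255));m[:170]=0;m[228:]=0;m[:,:140]=0;m[:,200:]=0
print("orange",ray("top",cv2.minEnclosingCircle(cv2.findNonZero(m))[0],.04))
m=cv2.inRange(hsv,(100,90,30),(125,255,255));m[:150]=0;m[215:]=0;m[:,:315]=0;m[:,370:]=0
c=cv2.minEnclosingCircle(cv2.findNonZero(m));print("blue flange",c,ray("top",c[0],.084))
E
python3 go.py 0.5 -0.1 0.3
```

```text
side flange [186. 273.] stemtop [187. 181.]
top flange [211. 195.] stemtop [246. 181.]
orange [0.47892735 0.1450256  0.04      ]
blue flange ((336.7495422363281, 179.2135009765625), 20.558406829833984) [ 0.51206637 -0.154895    0.084     ]
t 13.0 tcp [ 0.4236 -0.3331  0.295 ] todo_tool [ 0.2429 -0.0347 -0.001 ] yaw_y -26.37 spin 0.43 tilt [ 0.0701 -0.006 ] F [ 0.5  -0.01  0.08] gap 0.646 q [-0.9   0.41  1.69  0.06  1.   -0.47]
```

View pics/fin.png

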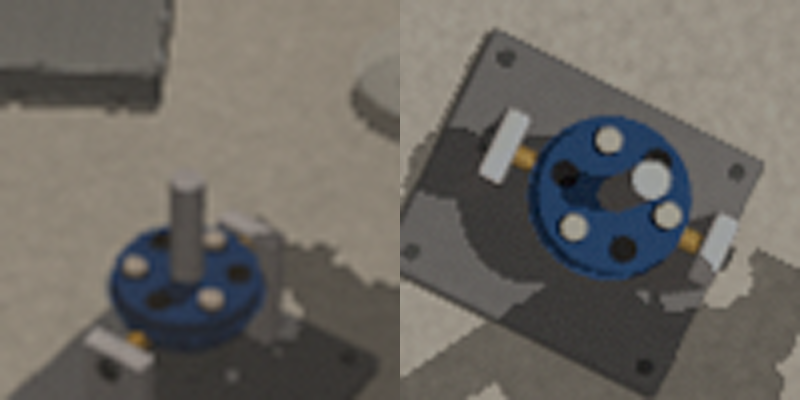

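The carrier is home and upright: stem top at (187,181) in the side crop and (251,180) in the top crop, against predictions of (187,181) and (246,181). Orange has not moved. I check once more that it is at rest, then sign off.

>>> apply_moves --increments '[[[0,0,0,0],[0,0,0,0],[0,0,0,0],[0,0,0,0],[0,0,0,0]]]'

```text
t: 13.5
tcp_pos: [0.4242, -0.3319, 0.2949]
tool_rot: [0.848, 0.528, 0.028, 0.021]
force: [0.5, 0.0, -0.6]
finger_gap: 0.649
```

```bash
python3 - <<'E'
from h import *
p,d=manip.snapshot("top"); q=np.load("top6.npz")["p"]
r=np.abs(p[150:215,315:375].astype(int)-q[150:215,315:375]).max(-1)
print("changed px",(r>40).sum(), manip.sense()["t"])
print(manip.sign_off())
E
```

```text
changed px 3 13.55
the job is handed in; nothing more can be done
None
```

The job is handed in at 13.6 s, and my last checks found the carrier home, level and at rest. No verdict was reported.

**What I did:** I gripped the blue carrier by its stem and lowered it into the largest blue-rimmed cup until it bottomed out (32 N upward at TCP z 0.1807, against 0.181 expected). I relaxed the push and opened the fingers. One finger then pushed the stem across the pins, and cup and carrier rocked together by about 0.3 rad, estimated from the side picture. Finally I drew back, lifted and moved the gripper well clear.

**Last checks:**
- **Seat:** The top view puts the flange centre at (0.512, -0.155), within 2 mm of the rim measured before.
- **Level:** The stem top is on its predicted pixel in the side view. In the top view it is 1.2 px off (about 2 mm, under 0.03 rad).
- **At rest:** Two top pictures 0.5 s apart are practically identical (3 pixels changed).
- **Orange carrier:** It is within 1 mm of its first position.

**What disagreed:**
- The tool picked up a tilt of about 3–4 degrees along the way, which the moves could not correct.
- The carrier pose I first worked out from the grasp was about 4 mm off what the camera showed. I used the camera's value.

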